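# Lock the cover of a lab peristaltic pump with its quarter-turn fastener

## Robot

A 6-joint arm with a two-finger parallel gripper is mounted at the origin on the work surface. World frame = base frame: x ahead of the robot, y to its left, z up, the work surface at z = 0. Lengths are in m, angles in rad, forces in N, time in s.
With the tool pointing down it reaches from about 0.35 to 0.8 m from the base axis. Payload 7.3 kg.
Tool frame: the origin (TCP) lies between the finger pads; the fingertips stand 25 mm ahead of it and the grasp point (between the pads) lies 6 mm ahead of it (r.tip_extent is the distance from the TCP to the fingertips, in m); z points along the fingers, y is the direction in which the jaws open and shut (so a half turn about z gives the same grasp; the last joint's range is limited). The gripper opens to 85 mm and grips with 20 to 120 N. Pads are 22 mm wide; open, the fingers measure 114 mm over their backs; the gripper's body (76 mm by 85 mm) begins 54 mm behind the grasp point. The pads swing forward as they close: fully open they stand 13 mm farther back than shut.
Start: joints at [0.981, 0.342, 1.524, -0, 1.275, -0.146], TCP at [0.225, 0.474, 0.256] pointing down, gripper open.
Joint ranges: [-2.53, 2.53], [-0.77, 2.02], [0.04, 2.7], [-1, 4.14], [0.28, 2.66], [-3.11, 3.11]. Speed limits (rad/s): [2.57, 2.57, 3.14, 3.14, 3.14, 3.14].

## Interface

Orientations are given as a unit quaternion [x, y, z, w].
In Python, from workcell import r, command_gripper, optics gives the robot as it stands. The module is installed in compiled form; this text tells all that it offers. Calls block until the motion is done:
- r.reach(position, orientation): joint-space move of the TCP to a pose.
- r.move_straight(position, orientation=None, speed=0.15, max_force=None): straight line of the TCP; orientation=None keeps the orientation; speed is the mean speed in m/s. With max_force (N) it stops when the force on the tool has changed by that much, and returns True; else False.
- r.movej(angles): joint-space move.
- command_gripper(opening, force=None): finger opening in m; force is the grip in N (None keeps the last); returns when the fingers have stopped.
- r.hold(seconds).
- r.solve_ik(position, orientation): joint angles nearest the present ones, or None.
- r.read_state(): the state.
- optics.get_image(name): name is "scene" or "side" or "wrist"; returns (picture, depth): 400x640x3 uint8, red, green, blue; 400x640 float32, m along the optical axis (not along the pixel's ray), 0 where there is no reading.
- optics.camera_model(name): a dict with "K" (3x3 intrinsics, pixels), "R" (3x3) and "t" (3): a world point X has camera coordinates R X + t; the wrist camera has in their place "tool_from_camera" (4x4, takes a point from camera to tool coordinates, whose origin is the TCP and whose axes are the flange's). Camera axes: x right, y down, z forward; pixel columns grow to the right and rows downward; lengths in m; the calibration is good to about 2 mm. The wrist camera is an equidistant fisheye: a pixel r from the principal point sees the ray r / f radians off the axis. A picture is of the moment at which its call begins: read the wrist's pose just before it. camera_model takes no time and is no camera call.
A pose or a line that the arm cannot do raises r.PlanningError and nothing moves.
- r.finish_job(): hands the job in, once; it reports no verdict.
The state is a dict: "time_s": time; "joint_positions": joint angles; "dq": joint speeds; "tau": joint torques, N m; "eef_pos": TCP position; "eef_rot": TCP orientation; "contact_force": force on the tool from outside, world axes, zero at the start; "torque": the same for the moment, N m; "grip_width": finger opening in m.
Only numpy, scipy, OpenCV 4.12 (cv2) and the standard library are available. Lean on these libraries where they do the work, as an engineer would, in place of code of your own. Each camera call takes 0.05 s, during which the arm holds its last target.

## Task

The cover of the peristaltic pump stands ajar on its spring hinge. With your closed fingertips set in the slot of the round blue fastener, press the cover down shut and turn the fastener clockwise to its stop, a quarter turn from fully open, so that the cover stays locked down when you take your hand away. Do not grasp or lift anything: the cover must not be pulled further open, and the jar, the timer and the hose clamp stay where they are.

Things in the scene. Friction and masses are not known exactly. Their poses are not given: they have to be found in the camera images.
- pump: White and grey bench pump, 270 (x) x 260 (y) x 123 mm high, too heavy to move. Origin: centre of its underside, on the bench; -x is its control face, z up. A hinged cover closes its top from the front edge back to x = +56 mm; behind it is a fixed deck, 123 mm high. Cover shut, the fastener's slot floor is centred at x -75, y 0, z 127 mm of this frame.
- cover (a joint): Angle of the white cover plate (191 x 260 x 8 mm), rad: 0 = shut (hard stop), top face then at z 123 mm; positive = open. Hinge line along pump y at pump x +56, z 115 mm. A spring holds it ajar at about 0.1 and pushes up with 5 to 7 N at the fastener when shut; let go unlocked, it springs up again.
- cover_front (a point): Middle of the cover's free front edge, on its top face (191 mm from the hinge).
- cam (a joint): Turn of the fastener, rad: 0 open, 1.57 locked (stops at both), growing clockwise from above. Light friction, stays where left; locking takes under 0.1 N m with the cover pressed down. From about 0.65 its hidden tongue runs under a ramped keeper, from 1.35 it holds the cover down. Unless the cover is pressed to within 0.025 rad of shut by then, the keeper stops the tongue.
- head: Slotted round fastener head, blue, black slot, 78 mm across, level with the grey ring around it (part of the cover, 100 mm across, 16 high). Slot: 34 mm wide, 78 long, 12 deep, so fingertips lie loosely in it and turn it by pushing its side near one end, round the axis. Origin: on the axis, on the slot floor; y along the slot, z up, tilting with the cover; ajar 13 mm higher.
- jar: Closed green glass jar, 90 mm diameter, 130 mm tall with a white cap, standing on the bench beside the pump. Origin: centre of its underside. Leave it alone.
- timer: White digital timer with two green keys, 58 x 66 x 18 mm, lying on the pump's rear deck. Origin: centre of its underside. Leave it alone.
- clamp: Steel hose clamp, a ring 60 mm across and 13 mm high with a screw block on one side, lying on the bench beside the pump. Origin: centre of its underside. Leave it alone.
- slot_dot (a point): White dot on the slot floor near its -y end, 33 mm from the axis. Open (cam 0) it points along pump -y to a red dot on the cover, locked along pump -x to a green dot at the cover's front edge.

How it is judged:
By the outcome, as a careful person would: the job done as asked, in the order asked, and still so for the second after the job is handed in, with the robot touching nothing.
It also fails if it takes over 38 s, if anything falls off the work surface, if the arm or the gripper's body presses on something with over 40 N, if the wrist force passes 120 N, or if a joint passes its speed limit or range.

## Working session

There is one attempt and no reset: what is moved stays moved. The work goes in short steps, each a Python script; the robot and the scene stay as the last script left them, time stands still between calls to the robot, and variables do not carry over. Pictures are saved under pics/ and viewed, and the job is handed in when it is done.

```bash
mkdir -p pics
cat > h.py <<'E'
import numpy as np, cv2
from workcell import r, command_gripper, optics
def save(n,im): cv2.imwrite('pics/'+n+'.png', im[:,:,::-1])
def world(cam,u,v,d):
    m=optics.camera_model(cam);K=np.array(m['K']);R=np.array(m['R']);t=np.array(m['t'])
    p=np.array([(u-K[0,2])/K[0,0]*d,(v-K[1,2])/K[1,1]*d,d])
    return R.T@(p-t)
E
python3 - <<'E'
from h import *
s=r.read_state();print(s['time_s'],s['eef_pos'],s['eef_rot'],s['contact_force'],r.tip_extent)
for n in ('scene','side','wrist'):
    im,d=optics.get_image(n);save(n+'0',im);np.save(n+'0.npy',d)
    print(n,{k:np.round(v,3).tolist() if not isinstance(v,str) else v for k,v in optics.camera_model(n).items()})
E
```

```text
0.0 [0.22518574 0.47384829 0.25562466] [ 2.20075427e-01  9.75482547e-01 -7.28482288e-04 -2.77211681e-04] [-0.10109429  0.71580406 -0.02466244] 0.025
scene {'K': [[412.625, 0.0, 315.764], [0.0, 412.625, 199.85], [0.0, 0.0, 1.0]], 'R': [[0.808, 0.589, 0.019], [0.471, -0.626, -0.621], [-0.354, 0.51, -0.784]], 't': [-0.478, -0.154, 1.224]}
side {'K': [[369.668, 0.0, 319.67], [0.0, 369.668, 196.501], [0.0, 0.0, 1.0]], 'R': [[0.994, -0.105, 0.013], [-0.047, -0.547, -0.836], [0.094, 0.83, -0.549]], 't': [-0.553, 0.13, 0.766]}
wrist {'K': [[309.707, 0.0, 313.463], [0.0, 309.707, 200.249], [0.0, 0.0, 1.0]], 'tool_from_camera': [[0.001, -0.957, -0.292, 0.074], [1.0, 0.001, -0.001, 0.0], [0.001, -0.292, 0.957, -0.12], [0.0, 0.0, 0.0, 1.0]]}
```

View pics/scene0.png

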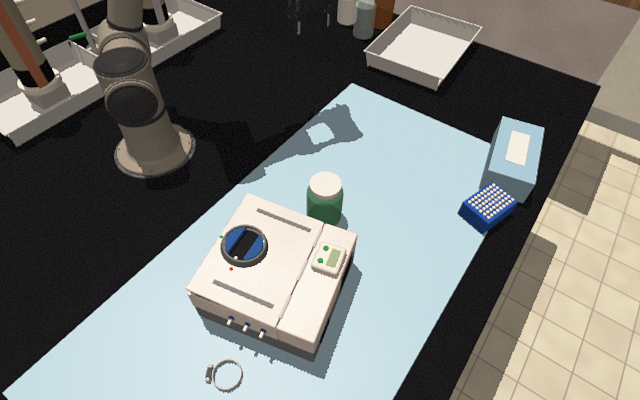

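View pics/side0.png

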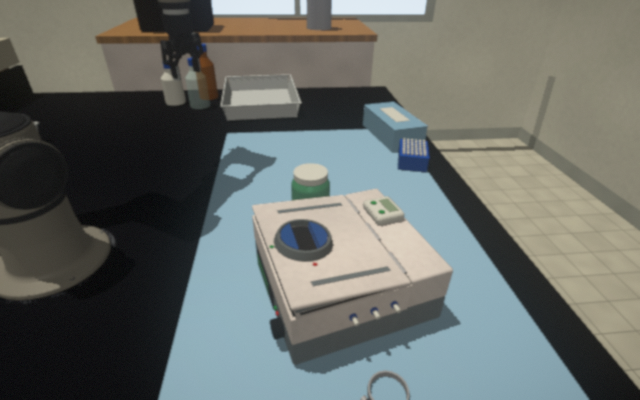

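View pics/wrist0.png

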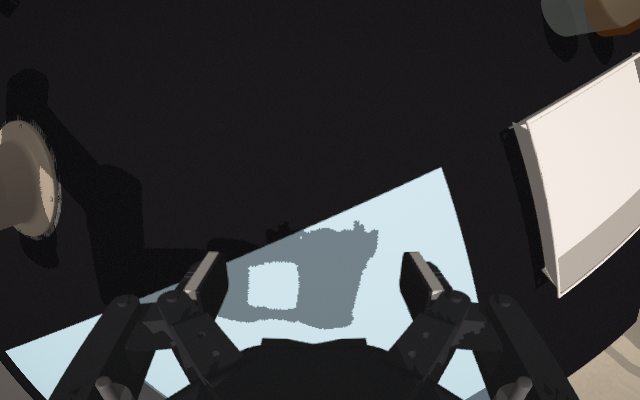

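Run:
```python
import cv2
a=cv2.imread('pics/scene0.png');cv2.imwrite('pics/sc1.png',cv2.resize(a[190:370,180:370],None,fx=4,fy=4,interpolation=cv2.INTER_CUBIC)[:,:800][:600*2])
cv2.imwrite('pics/sc1.png',cv2.resize(a[190:340,180:370],(760,600),interpolation=cv2.INTER_CUBIC))
cv2.imwrite('pics/sc2.png',cv2.resize(a[215:285,205:285],(800,700)[0:2] if 0 else (680,595),interpolation=cv2.INTER_CUBIC))
```

```text
(no output)
```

View pics/sc1.png

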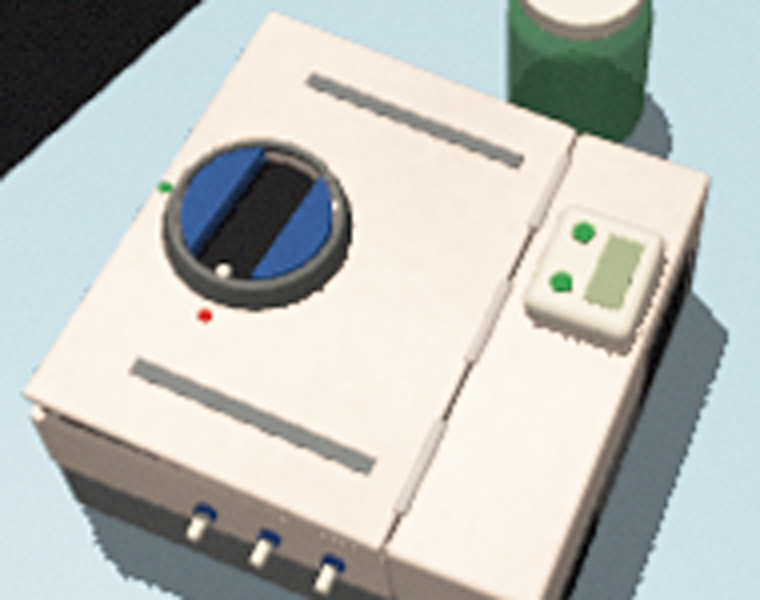

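View pics/sc2.png

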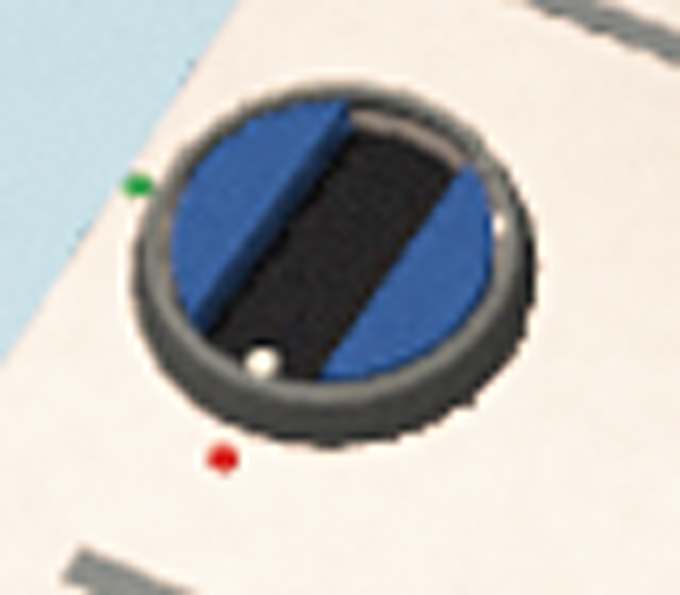

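```bash
cat >> h.py <<'E'
def coverpt(x,y,z,a):  # pump frame of shut -> rotated by a about hinge
    dx,dz=x-.056,z-.115
    return np.array([.056+dx*np.cos(a)+dz*np.sin(a), y, .115-dx*np.sin(a)+dz*np.cos(a)])
def toworld(p,X):
    c,s=np.cos(p[2]),np.sin(p[2]); return np.array([p[0]+c*X[0]-s*X[1],p[1]+s*X[0]+c*X[1],X[2]])
def proj(cam,X):
    m=optics.camera_model(cam);q=np.array(m['R'])@X+np.array(m['t']);k=np.array(m['K'])@q;return k[:2]/k[2]
E
python3 - <<'E'
from h import *
from scipy.optimize import least_squares
d=np.load('scene0.npy')
c=lambda x,y:(180+x/4-.4,190+y/4-.4); e=lambda x,y:(205+x/8.5-.4,215+y/8.5-.4)
obs={'fl':(c(272,12),(-.135,.13,.123),1),'fr':(c(25,395),(-.135,-.13,.123),1),'rl':(c(709,178),(.135,.13,.123),0),'hl':(c(578,133),(.056,.13,.123),0),'hr':(c(385,548),(.056,-.13,.123),0)}
def f(q):
    o=[]
    for k,(uv,X,cv) in obs.items():
        Y=coverpt(*X,q[3]) if cv else np.array(X); o+=list(proj('scene',toworld(q,Y))-uv)
    return o
for uv in (e(262,362),e(222,460),e(138,186),c(560,500),c(300,400)):
    print(uv, world('scene',*uv,d[int(round(uv[1])),int(round(uv[0]))]))
s=least_squares(f,[.45,.0,.0,.1]);print(s.x,np.round(s.fun,1))
q=s.x
m=optics.camera_model('scene')
def onplane(uv,z):
    a=world('scene',*uv,1.);b=world('scene',*uv,2.);return a+(b-a)*(z-a[2])/(b[2]-a[2])
for n,uv in (('white',e(262,362)),('red',e(222,460)),('green',e(138,186))):
    X=onplane(uv,.14); print(n,X)
for n,X in (('axis',(-.075,0,.127)),('white0',(-.075,-.033,.127))): print(n,toworld(q,coverpt(*X,q[3])),proj('scene',toworld(q,coverpt(*X,q[3]))))
print(r.read_state()['time_s'])
E
```

```text
(235.4235294117647, 257.18823529411765) [ 0.51891269 -0.18106277  0.14149913]
(230.71764705882353, 268.71764705882356) [ 0.52610001 -0.2038325   0.13462496]
(220.83529411764707, 236.48235294117646) [ 0.45761915 -0.16090193  0.13723641]
(319.6, 314.6) [ 0.72316056 -0.17159793  0.12319396]
(254.6, 289.6) [ 0.59174534 -0.20739562  0.12730171]
[ 0.58433251 -0.12964451  0.25505651  0.07888351] [-0.1 -0.2 -0.8  0.4  1.5 -1.1  0.4 -1.1 -0.8  1. ]
white [ 0.5181473  -0.18053309  0.14      ]
red [ 0.52876635 -0.2055481   0.14      ]
green [ 0.45925229 -0.16194849  0.14      ]
axis [ 0.51306805 -0.14822565  0.13728571] [244.47945275 245.76401509]
white0 [ 0.52139395 -0.18015807  0.13728571] [236.90777531 258.57268155]
0.15
```

```bash
cat >> h.py <<'E'
from scipy.spatial.transform import Rotation as Ro
def quat(psi):
    x=np.array([np.cos(psi),np.sin(psi),0]);z=np.array([0,0,-1.]);y=np.cross(z,x)
    return Ro.from_matrix(np.c_[x,y,z]).as_quat()
def wristpix(s,uv,zplane):
    m=optics.camera_model('wrist');K=np.array(m['K']);T=np.array(m['tool_from_camera'])
    a=np.array([uv[0]-K[0,2],uv[1]-K[1,2]])/K[0,0];th=np.linalg.norm(a);ph=a/th
    d=np.array([*(np.sin(th)*ph),np.cos(th)])
    R=Ro.from_quat(s['eef_rot']).as_matrix();o=R@T[:3,3]+s['eef_pos'];d=R@T[:3,:3]@d
    return o+d*(zplane-o[2])/d[2]
E
python3 - <<'E'
from h import *
import pickle
for p in (.16+np.pi,1.83,1.6): print(r.solve_ik([.518,-.166,.153],quat(p)))
command_gripper(0.0,40)
r.reach([.515,-.16,.27],quat(.16+np.pi))
s=r.read_state();print(s['time_s'],s['eef_pos'],s['contact_force'],s['grip_width'],s['joint_positions'])
im,d=optics.get_image('wrist');save('w1',im);pickle.dump((s,d),open('w1.pkl','wb'))
E
```

```text
[-4.51043588e-01  4.79291527e-01  1.61671553e+00 -4.44089210e-16
  1.04558559e+00 -2.18183991e+00]
[-4.51043588e-01  4.79291527e-01  1.61671553e+00 -4.44089210e-16
  1.04558559e+00 -7.10247261e-01]
[-4.51043588e-01  4.79291527e-01  1.61671553e+00 -4.44089210e-16
  1.04558559e+00 -4.80247261e-01]
3.3917 [ 0.51513927 -0.15932389  0.27002188] [0.32841852 0.48321055 0.55097125] -7.418353436874845e-06 [-4.42204784e-01  3.57862570e-01  1.46164355e+00  1.66729895e-04
  1.32213465e+00 -2.17389909e+00]
```

View pics/w1.png

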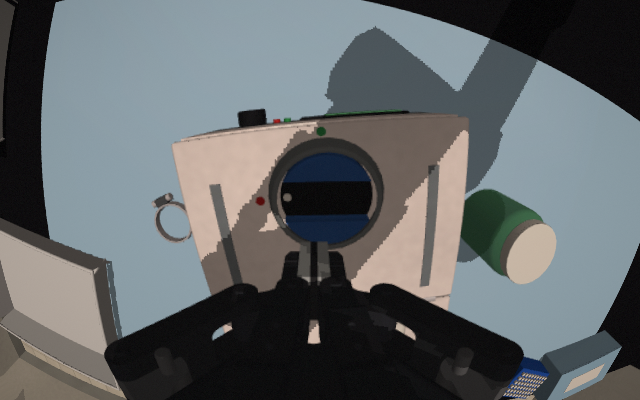

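Run:
```python
import cv2
a=cv2.imread('pics/w1.png')
cv2.imwrite('pics/w1c.png',cv2.resize(a[110:290,240:410],(680,720),interpolation=cv2.INTER_CUBIC)[:600])
```

```text
(no output)
```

View pics/w1c.png

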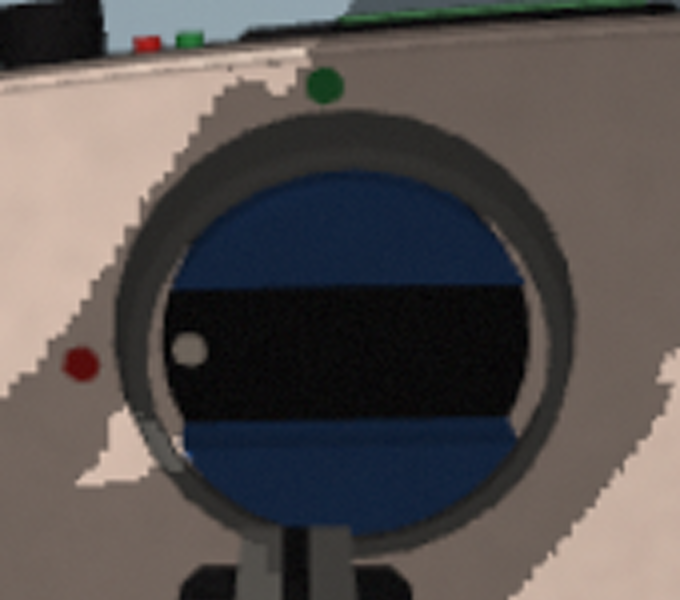

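```bash
cat > fit.py <<'E'
from h import *
import pickle
from scipy.optimize import least_squares
def wproj(s,X):
    m=optics.camera_model('wrist');K=np.array(m['K']);T=np.array(m['tool_from_camera'])
    R=Ro.from_quat(s['eef_rot']).as_matrix()
    p=T[:3,:3].T@(R.T@(X-s['eef_pos'])-T[:3,3]); h=np.hypot(p[0],p[1]);th=np.arctan2(h,p[2])
    return np.array([K[0,2],K[1,2]])+K[0,0]*th*p[:2]/h
E
python3 - <<'E'
from fit import *
s,d=pickle.load(open('w1.pkl','rb'))
c=lambda x,y:(180+x/4-.4,190+y/4-.4); e=lambda x,y:(205+x/8.5-.4,215+y/8.5-.4); w=lambda x,y:(240+x/4-.4,110+y/4-.4)
O=[(c(272,12),(-.135,.13,.123),1),(c(25,395),(-.135,-.13,.123),1),(c(709,178),(.135,.13,.123),0),(c(578,133),(.056,.13,.123),0),(c(385,548),(.056,-.13,.123),0)]
def f(q,useS=1,useW=1):
    W=lambda X,a=1: toworld(q,coverpt(*X,q[3]) if a else np.array(X))
    o=[]
    wd=(-.075-.033*np.sin(q[4]),-.033*np.cos(q[4]),.127); rd=(-.075,-q[5],.123); gd=(-.075-q[6],0,.123)
    if useS:
        for uv,X,cv in O: o+=list(proj('scene',W(X,cv))-uv)
        for uv,X in ((e(262,362),wd),(e(222,460),rd),(e(138,186),gd)): o+=list(proj('scene',W(X))-uv)
    if useW:
        for uv,X in ((w(189,350),wd),(w(81,364),rd),(w(325,86),gd),((174.5,141.5),(-.135,-.13,.123)),((467.5,117.5),(-.135,.13,.123))): o+=list(wproj(s,W(X))-np.array(uv))
    return o
for a in ((1,1),(1,0),(0,1)):
    S=least_squares(f,[.584,-.13,.255,.1,.1,.06,.055],args=a,loss='soft_l1');q=S.x
    print(a,np.round(q,4),np.round(S.fun,1)); print(toworld(q,coverpt(-.075,0,.127,q[3])),'shut',toworld(q,[-.075,0,.127]))
E
```

```text
(1, 1) [ 0.5836 -0.1303  0.2508  0.0722  0.054   0.0583  0.0547] [-0.2  0.1 -1.3  0.4  1.2 -0.8  0.2 -0.9 -1.6  1.   0.2  1.1 -0.2  1.1
  0.1  1.   1.3 -0.3  0.3 -1.   0.6 -0.2 -2.   1.4  0.4  0.3]
[ 0.51214513 -0.14860028  0.13641923] shut [ 0.51097587 -0.14889987  0.127     ]
(1, 0) [ 0.5839 -0.1292  0.254   0.0801  0.1175  0.0574  0.056 ] [-0.  -0.5 -0.8  0.   1.5 -1.3  0.5 -1.3 -0.9  0.7 -0.1  0.3  0.5  0.3
 -0.1  0.3]
[ 0.51268539 -0.14767345  0.13743957] shut [ 0.51135013 -0.14802015  0.127     ]
(0, 1) [ 0.5838 -0.1307  0.2479  0.0631  0.0305  0.0585  0.0543] [ 1.1 -0.1 -0.1 -1.6  0.4 -0.  -1.3  0.6 -0.6  0.5]
[ 0.51207872 -0.14887863  0.1352422 ] shut [ 0.5110916  -0.14912849  0.127     ]
```

```bash
cat >> h.py <<'E'
AX=np.array([.5112,-.1488]); YAW=.251; RAD=.017
def pose(cam,ztip,lead=0.,rad=RAD,tool=None):
    """tip centre at angle cam, shifted 'lead' metres clockwise (tangential)"""
    a=YAW-np.pi/2-cam; u=np.array([np.cos(a),np.sin(a)]); t=np.array([u[1],-u[0]]) # clockwise tangent
    p=AX+rad*u+lead*t
    b=a if tool is None else YAW-np.pi/2-tool
    return [p[0],p[1],ztip+r.tip_extent],quat(b+1.5*np.pi)
def st(l=''):
    s=r.read_state();print(l,round(s['time_s'],2),np.round(s['eef_pos'],4),'F',np.round(s['contact_force'],1),'M',np.round(s['torque'],2));return s
E
python3 - <<'E'
from h import *
r.move_straight(*pose(.05,.165),speed=.15);st()
print(r.move_straight(pose(.05,.145)[0],speed=.05,max_force=6));st()
im,d=optics.get_image('side');save('s2',im[150:350,200:460])
print(r.move_straight(pose(.05,.118)[0],speed=.03,max_force=18));st()
im,d=optics.get_image('scene');save('c3',cv2.resize(im[190:340,180:370],(760,600)))
im,d=optics.get_image('wrist');save('w3',im)
E
```

```text
4.12 [ 0.5151 -0.1655  0.1908] F [-0.5 -0.3  0.4] M [-0.03 -0.03 -0.  ]
False
 4.67 [ 0.5146 -0.1655  0.1698] F [-0.1 -0.3 -0.5] M [-0.01  0.   -0.01]
True
 5.38 [ 0.5147 -0.1659  0.152 ] F [-0.8  0.3  6.6] M [0.08 0.16 0.02]
```

View pics/c3.png

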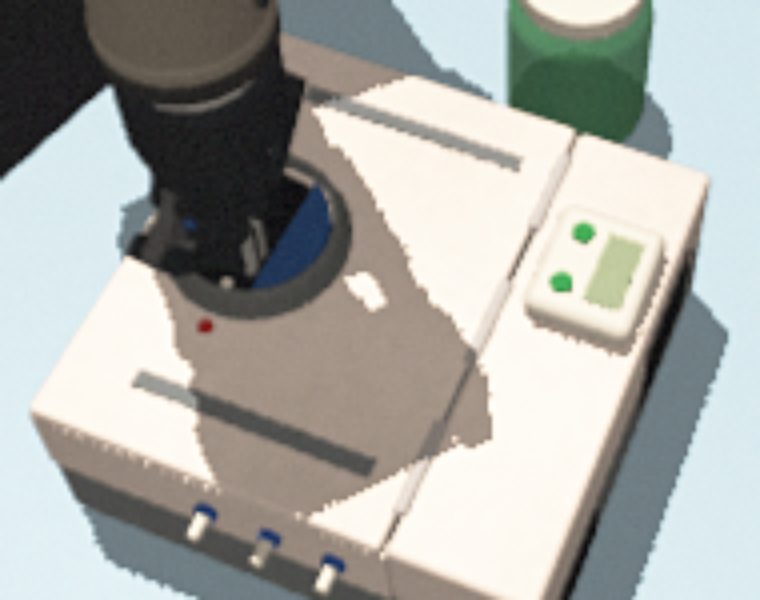

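View pics/w3.png

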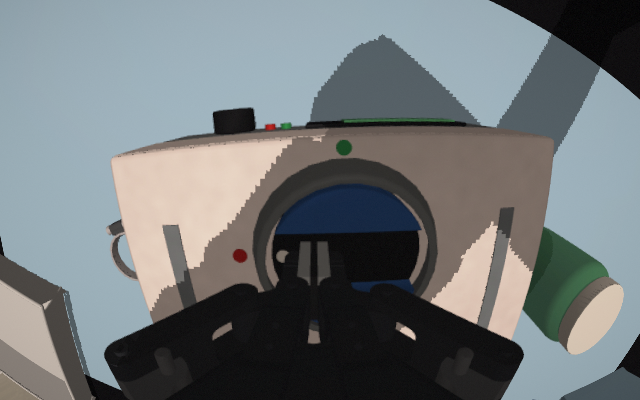

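Run:
```python
from h import *
print(r.move_straight(pose(.05,.1255)[0],speed=.02,max_force=25));s=st('press')
z=.1255
if s['contact_force'][2]>30: z=.1262
for cam,l in ((.05,.006),(.2,.008),(.35,.008),(.5,.008)):
    p,q=pose(cam,z,l)
    b=r.move_straight(p,q,speed=.04,max_force=20);st((cam,b))
im,d=optics.get_image('wrist');save('w4',im)
```

```text
False
press 5.72 [ 0.515  -0.1658  0.1519] F [-3.5  0.2 13.2] M [0.07 0.61 0.07]
(0.05, False) 6.03 [ 0.5102 -0.167   0.1519] F [ 1.   0.5 10.6] M [ 0.14 -0.11 -0.04]
(0.2, False) 6.33 [ 0.5058 -0.1666  0.1519] F [ 1.5 -0.2 10.8] M [ 0.05 -0.28 -0.1 ]
(0.35, False) 6.62 [ 0.5031 -0.1657  0.1519] F [ 0.2 -1.  10.9] M [-0.18 -0.09 -0.01]
(0.5, False) 6.92 [ 0.5006 -0.1643  0.1519] F [ 0.1 -2.3 10.6] M [-0.38  0.08 -0.01]
```

View pics/w4.png

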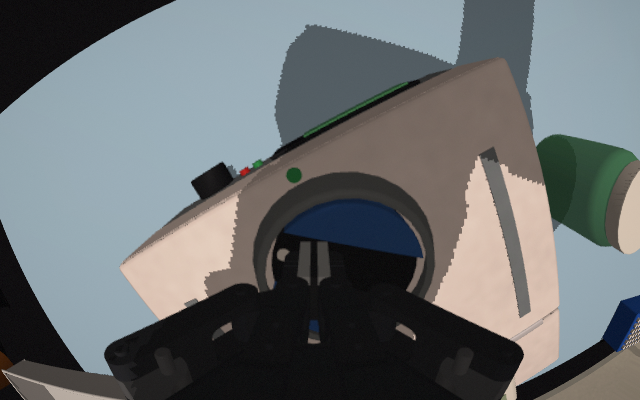

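Run:
```python
from h import *
z=.1255
for cam in (.6,.75,.9,1.05,1.2,1.35,1.5):
    p,q=pose(cam,z,.0095,tool=cam-.1)
    b=r.move_straight(p,q,speed=.03,max_force=20);st((cam,b))
    if b: break
im,d=optics.get_image('wrist');save('w5',im)
```

```text
(0.6, False) 7.23 [ 0.4981 -0.1625  0.1519] F [ 1.4 -1.5 10.3] M [-0.3  -0.15 -0.03]
(0.75, False) 7.53 [ 0.4961 -0.1602  0.1519] F [-0.1 -1.5 11.8] M [-0.3   0.03 -0.06]
(0.9, False) 7.83 [ 0.4945 -0.1576  0.1519] F [-1.2 -1.7 11.2] M [-0.37  0.2  -0.01]
(1.05, False) 8.13 [ 0.4934 -0.1548  0.1519] F [-1.8 -2.6 12.7] M [-0.37  0.33 -0.07]
(1.2, False) 8.43 [ 0.4928 -0.1519  0.1519] F [-1.9 -2.2 12.4] M [-0.37  0.34 -0.02]
(1.35, False) 8.73 [ 0.4928 -0.1493  0.1519] F [-1.3 -3.9 11.2] M [-0.62  0.36 -0.01]
(1.5, False) 9.03 [ 0.493  -0.1476  0.1519] F [-2.7 -9.9 10.9] M [-1.54  0.53 -0.05]
```

View pics/w5.png

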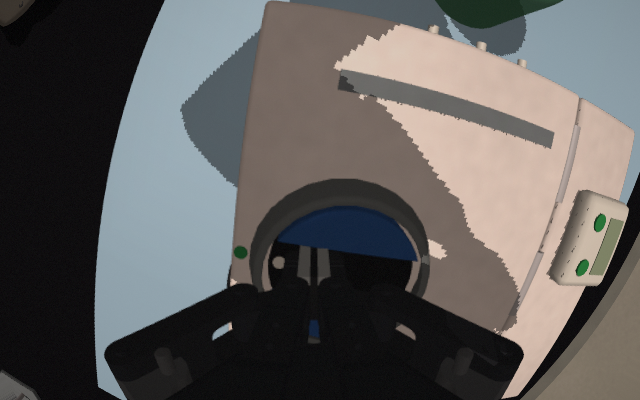

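Run:
```python
from h import *
z=.1255
for cam in (1.65,1.8):
    p,q=pose(cam,z,.0095,tool=1.5)
    b=r.move_straight(p,q,speed=.02,max_force=12);st((cam,b))
    if b: break
p0=r.read_state()['eef_pos']
# back off the wall a little, then lift straight up
p,q=pose(1.45,z+.001,.004,tool=1.5)
r.move_straight(p,speed=.03);st('back')
p[2]=.2; r.move_straight(p,speed=.1);st('up')
a=np.array(pose(1.5,.3)[0])+[-.15,.15,0]
r.move_straight(a,speed=.25);st('away')
im,d=optics.get_image('scene');save('c6',cv2.resize(im[190:340,180:370],(760,600),interpolation=cv2.INTER_CUBIC))
im,d=optics.get_image('side');save('s6',cv2.resize(im[170:370,220:470],(750,600),interpolation=cv2.INTER_CUBIC))
```

```text
(1.65, True) 9.29 [ 0.4933 -0.1474  0.1521] F [-1.3 -2.9  3.5] M [-0.52  0.26 -0.02]
back 9.59 [ 0.494  -0.151   0.1519] F [-2.7  1.1  7.7] M [ 0.29  0.41 -0.01]
up 10.22 [ 0.4936 -0.1511  0.1993] F [ 0.3  0.9 -0.5] M [ 0.   -0.06  0.04]
away 11.35 [ 0.3454 -0.0046  0.3243] F [ 0.  -0.3  1.2] M [-0.03 -0.02  0.03]
```

View pics/c6.png

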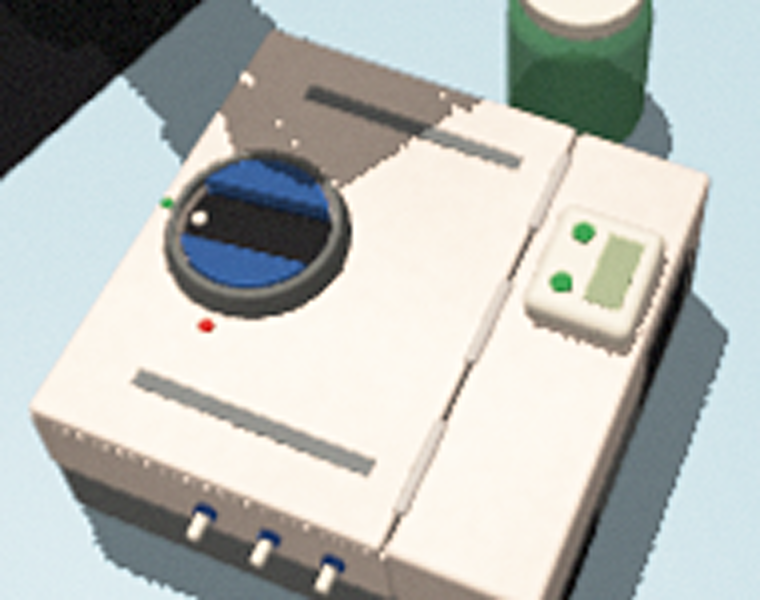

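View pics/s6.png

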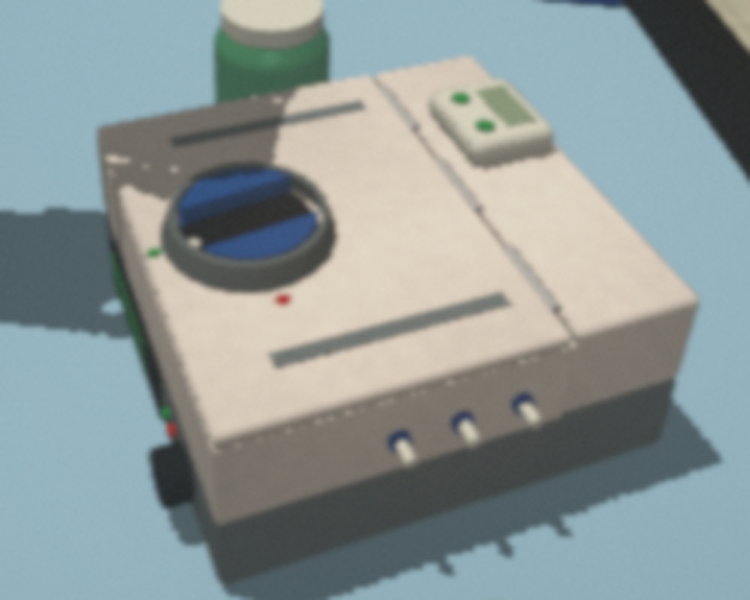

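Run:
```python
import cv2
a=cv2.imread('pics/c6.png'); cv2.imwrite('pics/c6b.png',cv2.resize(a[130:340,130:370],(720,630)[:2],interpolation=cv2.INTER_CUBIC)[:600])
from h import *
im,d=optics.get_image('scene');cv2.imwrite('pics/c7.png',cv2.resize(im[222:274,215:275],(690,598),interpolation=cv2.INTER_CUBIC)[:,:,::-1])
q=[.5837,-.1300,.2515]
for cam in (1.2,1.3,1.4,1.5,1.57):
    P=lambda x,y,z:(proj('scene',toworld(q,[-.075+x*np.cos(-cam)-y*np.sin(-cam), x*np.sin(-cam)+y*np.cos(-cam),z]))+.5-[215,222])*11.5
    print(cam,np.round(P(0,-.033,.127)), [np.round(P(-.017,s*.035,.139)).tolist() for s in (-1,1)],[np.round(P(.017,s*.035,.139)).tolist() for s in (-1,1)])
print('green',(proj('scene',toworld(q,[-.075-.0547,0,.123]))+.5-[215,222])*11.5,'red',(proj('scene',toworld(q,[-.075,-.0583,.123]))+.5-[215,222])*11.5)
```

```text
1.2 [161. 302.] [[153.0, 188.0], [536.0, 194.0]] [[126.0, 348.0], [519.0, 354.0]]
1.3 [164. 287.] [[166.0, 172.0], [543.0, 211.0]] [[121.0, 330.0], [507.0, 371.0]]
1.4 [169. 272.] [[180.0, 158.0], [547.0, 228.0]] [[117.0, 313.0], [492.0, 386.0]]
1.5 [176. 257.] [[196.0, 145.0], [549.0, 246.0]] [[116.0, 294.0], [477.0, 400.0]]
1.57 [182. 247.] [[208.0, 136.0], [550.0, 259.0]] [[116.0, 281.0], [465.0, 409.0]]
green [ 81.81151118 220.71543754] red [188.59833566 578.95358659]
```

View pics/c7.png

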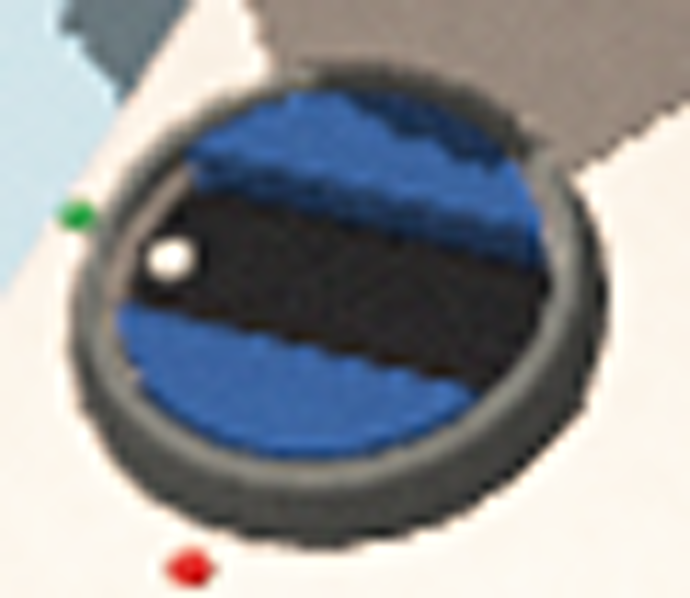

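Run:
```python
from h import *
p,q=pose(1.44,.16,0,rad=.018)
r.reach([p[0],p[1],.21],q)
r.move_straight(p,q,speed=.12);st('above')
p,q=pose(1.44,.118,0,rad=.018)
print(r.move_straight(p,speed=.03,max_force=12));s=st('press')
z=s['eef_pos'][2]-.025-.0005
for cam,l,t in ((1.44,.004,1.58),(1.5,.006,1.66),(1.58,.007,1.72),(1.65,.008,1.75),(1.72,.009,1.75),(1.78,.010,1.75)):
    p,q=pose(cam,z,l,tool=t,rad=.018)
    b=r.move_straight(p,q,speed=.02,max_force=18);st((cam,b))
    if b: break
im,d=optics.get_image('wrist');save('w8',im)
```

```text
above 12.82 [ 0.4944 -0.1548  0.1859] F [ 0.1 -0.4  0. ] M [0.   0.02 0.02]
True
press 13.85 [ 0.4944 -0.1556  0.152 ] F [-1.4 -0.5  6.8] M [0.   0.19 0.05]
(1.44, False) 14.18 [ 0.4936 -0.1523  0.152 ] F [ 0.9 -2.7  4.7] M [-0.41 -0.11 -0.03]
(1.5, False) 14.49 [ 0.4929 -0.1494  0.152 ] F [ 0.7 -2.4  6.4] M [-0.41 -0.11 -0.  ]
(1.58, False) 14.77 [ 0.4927 -0.1478  0.152 ] F [-0.2 -7.3  4.8] M [-1.1   0.07  0.08]
(1.65, False) 15.03 [ 0.4926 -0.1475  0.1523] F [ -2.8 -15.4   4.4] M [-2.56  0.45  0.14]
(1.72, False) 15.3 [ 0.4927 -0.147   0.1525] F [ -5.1 -24.    5. ] M [-3.93  0.89  0.21]
(1.78, False) 15.56 [ 0.4929 -0.1466  0.1526] F [ -7.9 -30.9   5.8] M [-5.15  1.34  0.19]
```

View pics/w8.png

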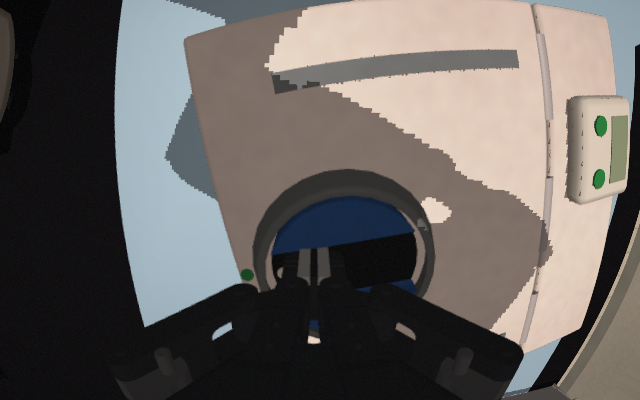

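Run:
```python
from h import *
p,q=pose(1.55,.1275,.003,tool=1.6,rad=.018)
r.move_straight(p,q,speed=.03);st('back')
p[2]=.2; r.move_straight(p,speed=.1);st('up')
a=np.array(pose(1.5,.3)[0])+[-.15,.2,0]
r.move_straight(a,speed=.25);st('away')
im,d=optics.get_image('scene');cv2.imwrite('pics/c9.png',cv2.resize(im[222:274,215:275],(690,598),interpolation=cv2.INTER_CUBIC)[:,:,::-1]);save('c9f',im)
im,d=optics.get_image('side');save('s9',im)
```

```text
back 16.13 [ 0.493  -0.1508  0.1525] F [-1.4 -1.6  4.7] M [-0.28  0.1  -0.02]
up 16.76 [ 0.4927 -0.1504  0.1993] F [ 0.5  0.  -0.3] M [ 0.02  0.05 -0.01]
away 18.01 [0.3452 0.0454 0.3244] F [ 0.4 -0.1  0.2] M [ 0.03 -0.08  0.03]
```

View pics/c9.png

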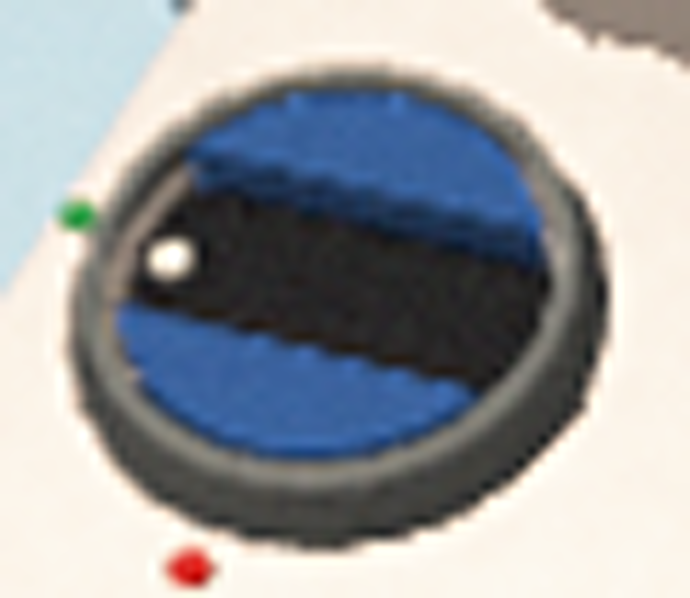

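View pics/c9f.png

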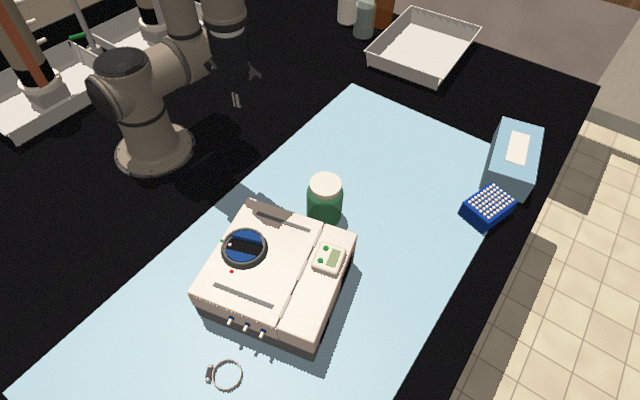

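View pics/s9.png

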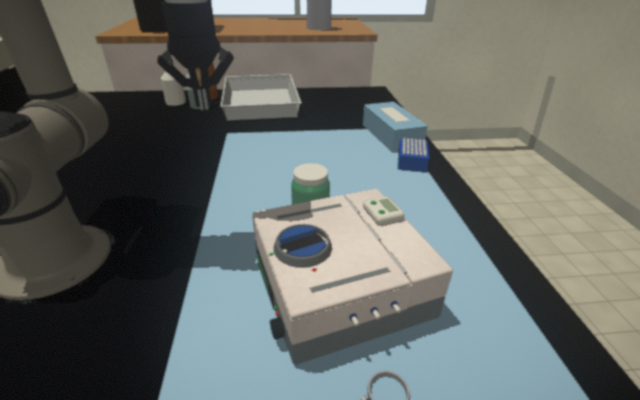

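Run:
```python
from h import *
import pickle
r.reach([.515,-.16,.27],quat(.197+np.pi))
s=st()
im,d=optics.get_image('wrist');save('w10',im);pickle.dump((s,d),open('w10.pkl','wb'))
cv2.imwrite('pics/w10c.png',cv2.resize(im[110:260,235:405],(680,600),interpolation=cv2.INTER_CUBIC)[:,:,::-1])
```

```text
19.77 [ 0.5149 -0.1598  0.27  ] F [ 0.3  0.1 -0.5] M [-0.03  0.02 -0.03]
```

View pics/w10c.png

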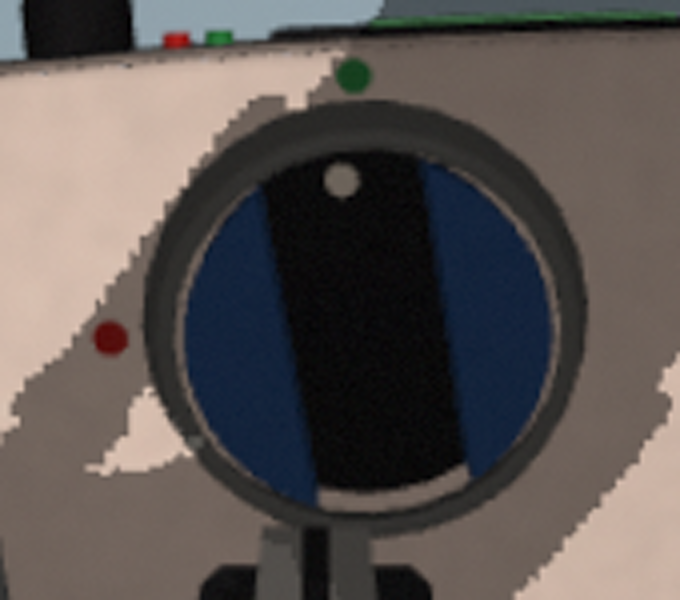

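View pics/w10.png

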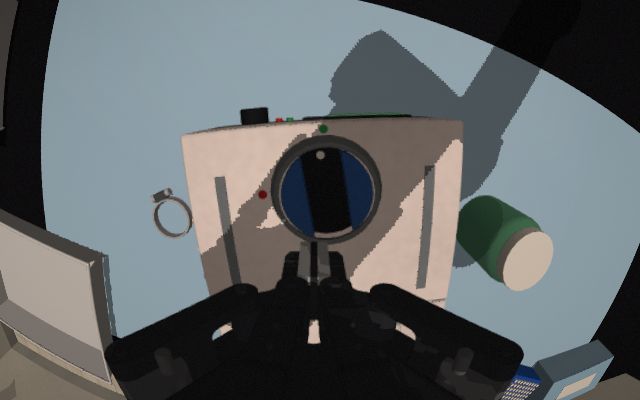

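Run:
```python
from h import *
p,q=pose(1.44,.16,0,rad=.018)
r.reach([p[0],p[1],.2],q)
r.move_straight(p,q,speed=.12)
p,q=pose(1.44,.118,0,rad=.018)
r.move_straight(p,speed=.035,max_force=12);s=st('press')
z=s['eef_pos'][2]-.025-.0002
for cam,l,t in ((1.44,.005,1.58),(1.52,.0065,1.66),(1.60,.0075,1.70),(1.65,.008,1.72)):
    p,q=pose(cam,z,l,tool=t,rad=.018)
    r.move_straight(p,q,speed=.025,max_force=18);s=st(cam)
    if abs(s['contact_force'][1])>13: break
p=np.array(p); p[2]=.127+.025+.004
r.move_straight(p,speed=.03);st('off floor')
a=YAW-np.pi/2-cam; t=np.array([np.sin(a),-np.cos(a)])
p[:2]-=.004*t; r.move_straight(p,speed=.03);st('off wall')
p[2]=.2; r.move_straight(p,speed=.12)
r.reach([.515,-.16,.27],quat(.197+np.pi));st('view')
im,d=optics.get_image('wrist');save('w11',im)
cv2.imwrite('pics/w11c.png',cv2.resize(im[110:260,235:405],(680,600),interpolation=cv2.INTER_CUBIC)[:,:,::-1])
```

```text
press 22.23 [ 0.4944 -0.1556  0.152 ] F [-1.   1.2  7.7] M [-0.07  0.23  0.02]
1.44 22.57 [ 0.4933 -0.1514  0.1522] F [ 0.2 -2.2  4.5] M [-0.32 -0.19 -0.06]
1.52 22.84 [ 0.4925 -0.1482  0.152 ] F [ 1.3 -2.3  5.3] M [-0.37 -0.22 -0.01]
1.6 23.09 [ 0.4923 -0.1476  0.1522] F [ -1.2 -10.2   4.8] M [-1.72  0.16  0.09]
1.65 23.34 [ 0.4922 -0.1474  0.1524] F [ -2.2 -15.3   5.1] M [-2.66  0.5   0.14]
off floor 23.63 [ 0.4928 -0.1472  0.1556] F [  3.3 -15.5  -4.3] M [-2.66 -0.39  0.1 ]
off wall 23.92 [ 0.4923 -0.1481  0.1554] F [ 0.1 -4.7 -2. ] M [-0.78  0.01 -0.  ]
view 25.91 [ 0.5148 -0.1599  0.2694] F [-0.7 -0.6 -0.9] M [-0.02  0.    0.01]
```

View pics/w11c.png

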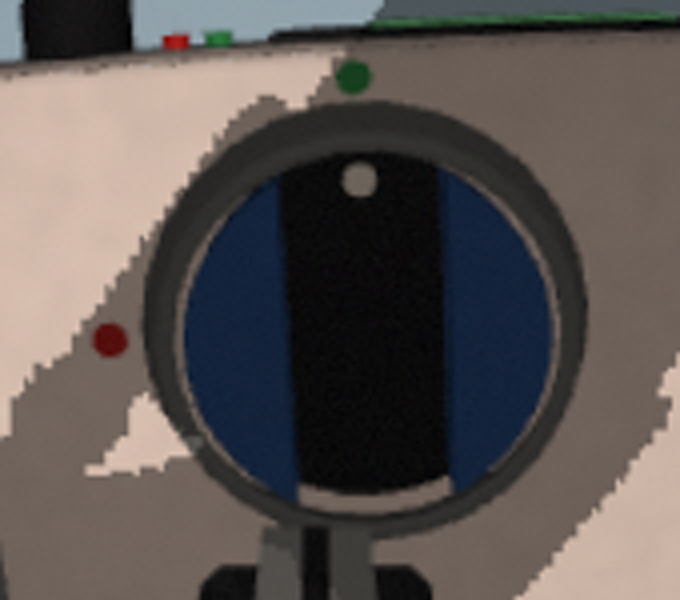

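Run:
```python
from h import *
r.reach([.36,.03,.32],quat(.197+np.pi));st()
im,d=optics.get_image('scene');save('c12',im)
im0=cv2.imread('pics/c9f.png')
```

```text
26.94 [0.3608 0.0295 0.32  ] F [ 0.4  0.2 -0.6] M [-0.    0.03 -0.03]
```

View pics/c12.png

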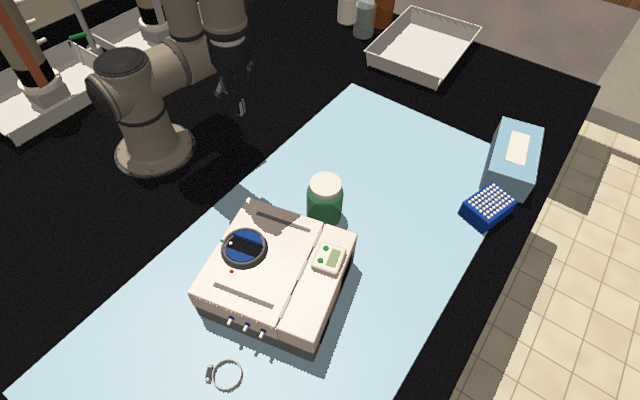

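The cover is shut, with its front edge flush along (190,295). The white dot at about (230,243) lines up with the green dot at (221,241). The jar, timer and clamp are where they were.

```bash
python3 -c "
from workcell import r
r.finish_job()"
```

```text
the job is handed in; nothing more can be done
```

The cover is shut and the fastener is turned clockwise to its stop. I pressed the cover down with closed fingertips in the slot, turned the fastener, withdrew the hand and handed the job in at about 27 s.

- **Stop:** it took three pushes. After the first, and again after the second, pictures showed the fastener at about 1.44 rad. I think my back-off dragged it back from the stop each time, because the fingertips were still pressing on the slot floor. The third time I lifted off the floor before leaving the slot wall.
- **Last checks:** the final wrist picture shows the white dot in line with the green one, within about 0.01–0.02 rad. In the last scene picture the cover stays flush with the hand clear, and the jar, timer and clamp look unmoved.
- **Forces:** the largest sideways push I read was about 32 N, by the fingertips against the slot wall during the second push. The largest downward press was about 13 N.

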